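Clamp a flange in the cam jig and hold the lever at full lift

TASK

Lay the loose aluminium flange flat in the nest of the cam clamping jig, boss up, between the two side guides and between the sprung fence and the eccentric, and let go of it. Then swing the jig's lever by its upright knob until the eccentric is at its highest lift, which is where the lever stands in line with the scribed centre line and the flange has pushed the fence back farthest. The lever is sprung and falls back when released, so finish while still holding it there by the knob; leave the centre punch, the screwdriver and the side cutters where they are.

Things in the scene. Friction and masses are not known exactly. Their poses are not given: they have to be found in the camera images.
- flange: Loose machined aluminium flange, 0.12 kg: a flat plate 45 (x) x 70 (y) x 12 (z) mm with four small dark holes and an upright round boss of 28 mm diameter on the middle of the plate, from 12 to 32 mm above the underside. Origin: centre of the underside. z up. It may lie in the nest either way round (turned by half a turn).
- jig: Fixed steel cam jig. Origin on the bench under the nest's centre; x = pressing direction, towards the fence. In mm: base plate x -110..64, y +-52, top z 12, scribed centre line at its -x end; fence face x 22.5, 12 thick, top z 26; behind it a spring housing, top z 29; side guides' inner faces y +-38.5, x -15..19, top z 21; eccentric disc radius 27, 14 off its pivot, z 14..30, at the -x side.
- nest (a point): Point on the base plate, 12 mm above the bench: where the centre of the flange's underside lies when it just touches the fence, centred between the guides. Axes as the jig; the flange's 70 mm side lies along y. At the start the nest is 55 mm (x, fence to eccentric) by 77 mm (y, between guides): 10 mm of play towards -x.
- pivot (a point): Point on the lever's upright pivot pin at jig x = -59.5 mm, y = 0, 42 mm above the bench. Axes as the jig.
- cam_lever (a joint): Lever angle, rad: 0 = rest (start), growing clockwise seen from above. In the jig's frame the lever points from the pivot at angle pi + 1.60 - value: at 0 to the -y side, at 1.60 (highest lift) straight along -x over the scribed line; beyond, to the stop at 2.4, the lift falls. A spring returns it to 0 (about 6 N at the knob at 1.60, some more from friction on the flange).
- knob_grip (a point): Point on the axis of the lever's upright black cylindrical knob, 22 mm diameter, which spins freely on its stud, 90 mm from the pivot. This point is 68 mm above the bench; the knob reaches from 43 to 84 mm, the flat lever bar lies below it (34 to 42 mm).
- cam_knob: The same knob as a body, the part to hold at the end; origin on its axis at its foot, 43 mm above the bench.
- fence (a joint): How far the sprung fence is pushed back along the jig's +x, in m: 0 at the start, about 0.004 at the highest lift with the flange clamped (spring 2 N/mm, about 10 N then), stop at 0.008.
- punch_1: Bystander: dark steel centre punch, 120 mm long, 12 mm thick, lying on the bench. Origin: centre of the underside.
- screwdriver: Bystander: screwdriver with yellow handle, 176 mm long, 33 mm high, lying on the bench. Origin: centre of the underside.
- cutters: Bystander: side cutters with blue handles, 178 x 62 x 14 mm, lying on the bench. Origin: centre of the underside.

How it is judged:
By the outcome, as a careful person would: the job done as asked, in the order asked, and still so for the second after the job is handed in, while the arm keeps its last pose, push and grip.
It also fails if it takes over 48 s, if anything falls off the work surface, if the arm or the gripper's body presses on something with over 40 N, if the wrist force passes 120 N, or if a joint passes its speed limit or range.

ROBOT

A 6-joint arm with a two-finger parallel gripper is mounted at the origin on the work surface; the furniture and walls round the work are solid. World frame = base frame: x ahead of the robot, y to its left, z up, the work surface at z = 0. Lengths are in m, angles in rad, forces in N, time in s.
With the tool pointing down it reaches from about 0.3 to 0.775 m from the base axis. Payload 14.6 kg.
Tool frame: the origin (TCP) lies between the finger pads; the fingertips stand ctrl.tip_extent ahead of it and the grasp point (between the pads) lies 3 mm ahead of it (ctrl.tip_extent is the distance from the TCP to the fingertips, in m); z points along the fingers, y is the line along which they close (so a half turn about z gives the same grasp; the last joint's range is limited). The gripper opens to 94 mm and grips with 3 to 60 N. Pads are 16 mm wide; open, the fingers measure 119 mm over their backs; the gripper's body (75 mm by 177 mm) begins 78 mm behind the grasp point.
Start: joints at [-1.209, 0.3, 1.521, -0, 1.321, -0.067], TCP at [0.229, -0.5, 0.227] pointing down, gripper open.
Joint ranges: [-3.03, 3.03], [-0.79, 2.21], [0.23, 2.52], [-1.04, 4.18], [0, 3.07], [-2.55, 2.55]. Speed limits (rad/s): [2.22, 2.22, 2.57, 3.14, 3.14, 3.14].

INTERFACE

Orientations are given as [roll, pitch, yaw] about the fixed x, y, z axes, in that order (R = Rz(yaw) Ry(pitch) Rx(roll)).
In Python, from station import ctrl gives the robot as it stands.
- The arm moves only by the tool shift_gripper, called after ">>>" in YAML: its name, and indented under it one key for each argument. Schema: {"type":"object","properties":{"moves":{"type":"object","properties":{"segments":{"type":"array","items":{"type":"array","items":{"type":"number"},"minItems":6,"maxItems":6},"minItems":1,"maxItems":10}},"additionalProperties":false,"required":["segments"]},"jaw":{"type":"number"},"grip_n":{"type":"number"},"only":{"type":"string"},"quiet":{"type":"boolean"},"lines":{"type":"string"}},"required":["moves"],"additionalProperties":false}. moves is an object whose key "segments" holds a list of rows, 1 to 10 of them, each of 6 numbers: dx, dy, dz in m, then a rotation vector rx, ry, rz in rad; each row shifts and turns the commanded pose from where the row before left it, along the tool's axes as they then stand; what a row does not reach is not made up. A row lasts 1/10 s, in which the tool goes at most 0.05 m and 0.15 rad, less where a joint would pass 70% of its speed; a pose out of reach is approached as far as the arm can. jaw is the finger opening in m, set as the call begins (left out keeps the last). The fingers move at their own pace and stop on an object; grip_n is the grip in N (left out, the last holds). Time passes only in rows, so rows that do not move let the fingers close. The tool returns the time, the measured TCP pose, the force, the opening and the grip force at its end. only (a regular expression) keeps the lines of the reply that match it, lines (a string "A,B") keeps lines A to B, and quiet returns only ok. Input that does not fit is refused with a message, and nothing moves.
- ctrl.get_obs(): the state, without advancing time (a new reading comes with each control period).
- ctrl.camera(name): name is "scene" or "top" or "wrist"; returns a dict with "pixels" (400x640x3 uint8, blue, green, red), "fx", "fy", "cx", "cy" (pixels), "extrinsics" (4x4, takes a point from camera to world coordinates). Camera axes: x right, y up, looking along -z (the intrinsics and any distortion apply to the point x, -y, -z); pixel columns grow to the right and rows downward; lengths in m; the calibration is good to about 2 mm. A picture is of the moment at which its call begins. There is no depth.
- ctrl.hand_in(): hands the job in; it is judged then, once.
The state is a dict: "time_s": time; "qpos": joint angles; "joint_vel": joint speeds; "tau": joint torques, N m; "ee_pos": TCP position; "eef_rot": TCP orientation; "force": force on the tool from outside, world axes, zero at the start; "moment": the same for the moment, N m; "grip_width": finger opening in m; "grip_force": force on a finger pad.
Only numpy, scipy, OpenCV 4.12 (cv2) and the standard library are available. Lean on these libraries where they do the work, as an engineer would, in place of code of your own. Each camera call takes 0.05 s, during which the arm holds its last target. There are 200 camera calls.

## Working session

There is one attempt and no reset: what is moved stays moved. The work goes in short steps, Python scripts to look and compute and a tool call to move; the robot and the scene stay as the last step left them, time stands still between calls to the robot, and variables do not carry over. Pictures are saved under pics/ and viewed, at most 13 in all, crops included, and the job is handed in when it is done.

```bash
ls; mkdir -p pics; python3 - <<'E'
from station import ctrl
import cv2, numpy as np
for n in ("top","scene"):
    c=ctrl.camera(n); cv2.imwrite(f"pics/{n}0.png",c["pixels"]); print(n,c["fx"],c["fy"],c["cx"],c["cy"],[k for k in c],np.round(c["extrinsics"],3).tolist())
o=ctrl.get_obs(); print(ctrl.tip_extent,o["time_s"],o["ee_pos"],o["eef_rot"],o["grip_width"])
E
```

```text
pics
station.py
top 494.5255521787741 494.5255521787741 317.3544654864731 202.2708627415637 ['pixels', 'fx', 'fy', 'cx', 'cy', 'extrinsics'] [[0.022, 0.982, -0.189, 0.221], [-1.0, 0.021, -0.009, -0.089], [-0.005, 0.189, 0.982, 1.436], [0.0, 0.0, 0.0, 1.0]]
scene 415.67215284034336 415.67215284034336 320.914326133961 193.95492009564143 ['pixels', 'fx', 'fy', 'cx', 'cy', 'extrinsics'] [[-0.9, 0.296, -0.319, 0.141], [-0.435, -0.642, 0.631, 0.585], [-0.018, 0.707, 0.707, 0.806], [0.0, 0.0, 0.0, 1.0]]
0.022 0.1 [ 0.22860928 -0.50001261  0.22696039] [-3.14059841e+00 -6.14939780e-05  4.28777232e-01] 0.09417284988608884
```

View pics/top0.png

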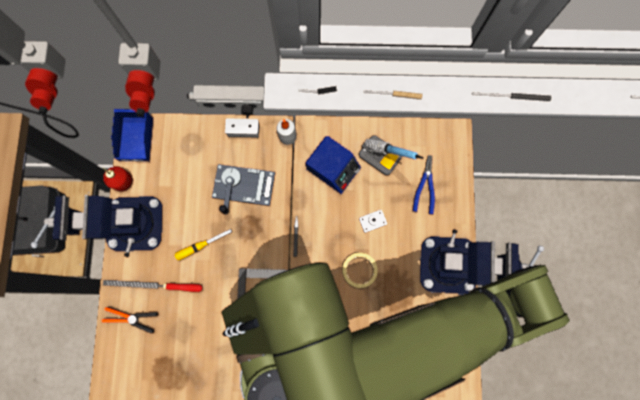

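View pics/scene0.png

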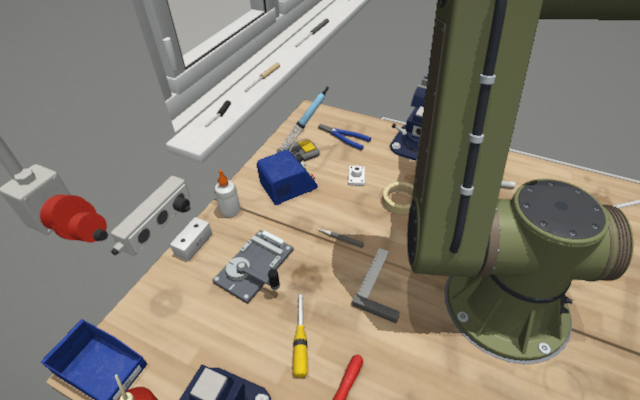

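The top view shows the flange at about (373,221), the jig at (243,185) with its fence on the right, the knob at (225,208), and the punch at (295,233). The scene view shows the flange at (356,175), the jig at (254,265) and the knob at (274,278).

```bash
cat > h.py <<'E'
from station import ctrl
import cv2, numpy as np
from scipy.spatial.transform import Rotation as R
def ray(c,uv):
    E=c["extrinsics"]; u,v=uv
    d=E[:3,:3]@np.array([(u-c["cx"])/c["fx"],-(v-c["cy"])/c["fy"],-1]); return E[:3,3],d
def onz(c,uv,z):
    p,d=ray(c,uv); return p+d*(z-p[2])/d[2]
def proj(c,P):
    E=c["extrinsics"]; q=E[:3,:3].T@(np.asarray(P)-E[:3,3]); return np.array([c["cx"]+c["fx"]*q[0]/-q[2],c["cy"]-c["fy"]*q[1]/-q[2]])
def tool():
    o=ctrl.get_obs(); return np.array(o["ee_pos"]),R.from_euler("xyz",o["eef_rot"])
def delta(P,yaw=None,target=None):
    "shift in tool axes to bring TCP to P, tool down with y axis direction yaw"
    p,r=tool()
    rot=np.zeros(3)
    if yaw is not None: rot=(r.inv()*R.from_euler("xyz",[np.pi,0,yaw])).as_rotvec()
    print("tool shift",np.round(r.inv().apply(np.asarray(P)-p),4),"rotvec",np.round(rot,3))
E
python3 - <<'E'
from h import *
c=ctrl.camera("top"); im=c["pixels"]
a=cv2.resize(im[150:250,200:300],None,fx=6,fy=6,interpolation=cv2.INTER_CUBIC)[:, :400]
im2=cv2.resize(im[155:225,205:285],None,fx=6,fy=6,interpolation=cv2.INTER_CUBIC)
f=cv2.resize(im[200:240,350:395],None,fx=6,fy=6,interpolation=cv2.INTER_CUBIC)
out=np.zeros((420,760,3),np.uint8); out[:420,:480]=im2; out[:240,485:755]=f
cv2.imwrite("pics/crop1.png",out)
m=(im[200:240,350:395].min(2)>170).astype(np.uint8)
n,l,s,ce=cv2.connectedComponentsWithStats(m); k=1+s[1:,4].argmax()
pts=np.argwhere(l==k)[:,::-1]+[350,200]
r=cv2.minAreaRect(pts.astype(np.float32)); print(r)
print("flange",onz(c,r[0],.012)); b=cv2.boxPoints(r); print([np.round(onz(c,q,.012),3) for q in b])
for n,uv,z in(("knob",(225,208),.084),("jig",(243,185),.012)): print(n,onz(c,uv,z))
E
```

```text
((372.7938232421875, 220.46392822265625), (16.800220489501953, 24.984941482543945), 68.96248626708984)
flange [ 0.44488555 -0.2374488   0.012     ]
[array([ 0.454, -0.195,  0.012]), array([ 0.482, -0.263,  0.012]), array([ 0.436, -0.28 ,  0.012]), array([ 0.408, -0.212,  0.012])]
knob [0.45975842 0.18083996 0.084     ]
jig [0.54258362 0.14594131 0.012     ]
```

View pics/crop1.png

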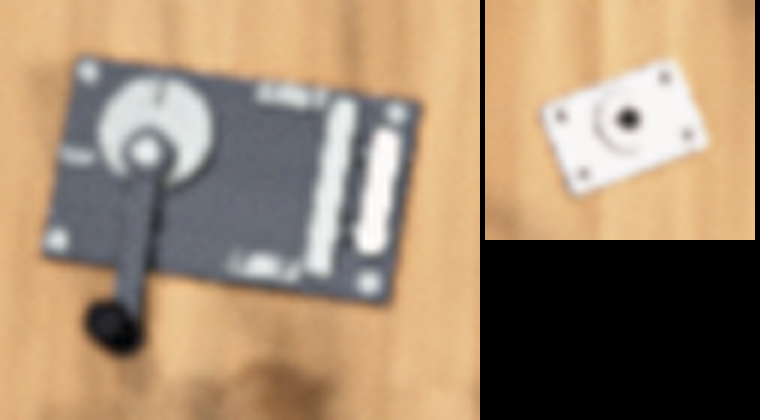

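The crop shows the jig base with corners at crop (80,58), (420,103), (388,302) and (42,257). The knob is at (113,328), the pivot at (147,150), and the fence at about x=335. The flange lies boss up. I'll compute the jig pose next and move over the flange.

```bash
python3 - <<'E'
from h import *
c=ctrl.camera("top")
px=[(205+(x+.5)/6-.5,155+(y+.5)/6-.5) for x,y in((42,257),(80,58),(420,103),(388,302),(147,150),(113,326))]
zs=[.012]*4+[.045,.084]
W=np.array([onz(c,p,z) for p,z in zip(px,zs)]); print(W.round(4))
J=np.array([(-.11,-.052),(-.11,.052),(.064,.052),(.064,-.052)])
A=W[:4,:2]; H=((J-J.mean(0)).T@(A-A.mean(0))); th=np.arctan2(H[0,1]-H[1,0],H[0,0]+H[1,1])
Rm=np.array([[np.cos(th),-np.sin(th)],[np.sin(th),np.cos(th)]]); t=A.mean(0)-Rm@J.mean(0)
print("jig",t,np.degrees(th)); print(((W[:,:2]-t)@Rm).round(4))
delta([.445-.06,-.237,.2],np.radians(22.5))
E
```

```text
[[0.5032 0.2365 0.012 ]
 [0.6043 0.224  0.012 ]
 [0.5849 0.0541 0.012 ]
 [0.4844 0.0659 0.012 ]
 [0.5503 0.1816 0.045 ]
 [0.4571 0.1851 0.084 ]]
jig [0.54159367 0.12228151] -96.53007519407436
[[-0.1091 -0.0511]
 [-0.1082  0.0508]
 [ 0.0628  0.0508]
 [ 0.0625 -0.0504]
 [-0.0599  0.0019]
 [-0.0528 -0.0911]]
tool shift [ 0.2516 -0.1742  0.0273] rotvec [-0.001 -0.     0.036]
```

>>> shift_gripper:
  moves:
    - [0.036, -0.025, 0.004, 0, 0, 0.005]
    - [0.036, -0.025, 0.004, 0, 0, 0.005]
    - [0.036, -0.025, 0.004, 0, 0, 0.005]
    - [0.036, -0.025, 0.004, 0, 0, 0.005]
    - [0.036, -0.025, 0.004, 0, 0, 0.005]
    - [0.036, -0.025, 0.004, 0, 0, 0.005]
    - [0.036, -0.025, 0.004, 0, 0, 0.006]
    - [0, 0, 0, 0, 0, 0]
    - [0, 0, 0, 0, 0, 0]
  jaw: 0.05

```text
refused: moves: the value is not of type 'object' (schema: type "object"). Nothing was moved.
```

The call was refused and nothing moved: it wants an object with the rows under "segments". Same move again in that form.

>>> shift_gripper:
  moves: {"segments": [[0.036, -0.025, 0.004, 0, 0, 0.005], [0.036, -0.025, 0.004, 0, 0, 0.005], [0.036, -0.025, 0.004, 0, 0, 0.005], [0.036, -0.025, 0.004, 0, 0, 0.005], [0.036, -0.025, 0.004, 0, 0, 0.005], [0.036, -0.025, 0.004, 0, 0, 0.005], [0.036, -0.025, 0.004, 0, 0, 0.006], [0, 0, 0, 0, 0, 0], [0, 0, 0, 0, 0, 0]]}
  jaw: 0.05

```text
time_s: 1.1
ee_pos: [0.3892, -0.2382, 0.1994]
eef_rot: [3.142, 0.0, 0.395]
force: [-0.8, -1.0, -0.3]
grip_width: 0.05
grip_force: 0.0
```

```bash
python3 - <<'E'
from h import *
c=ctrl.camera("wrist"); cv2.imwrite("pics/w1.png",c["pixels"])
print(c["fx"],tool()[0],proj(c,[.445,-.2374,.012]),np.round(c["extrinsics"],3).tolist())
E
```

```text
282.9581613714123 [ 0.38888261 -0.23898155  0.19948915] [338.03083242 144.30937516] [[0.384, 0.89, 0.244, 0.46], [-0.923, 0.371, 0.101, -0.208], [-0.001, -0.264, 0.965, 0.356], [0.0, 0.0, 0.0, 1.0]]
```

View pics/w1.png

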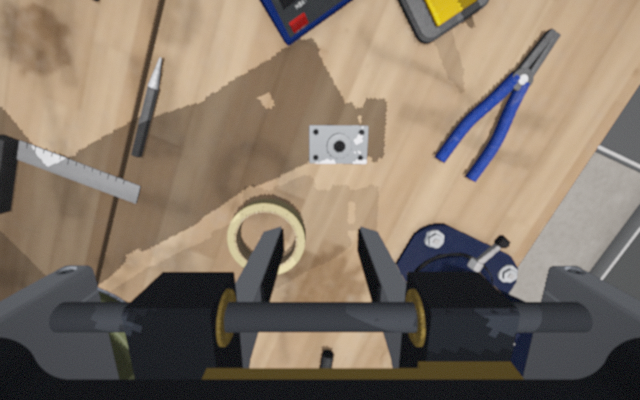

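The wrist view shows the flange square-on at (339,145) with its boss hole at (340,146), matching the prediction of (338,144). The tape roll is 8 cm away.

```bash
python3 - <<'E'
from h import *
c=ctrl.camera("wrist"); im=c["pixels"]
x0,y0=295,110; s=im[y0:180,x0:385]
hsv=cv2.cvtColor(s,cv2.COLOR_BGR2HSV); m=((hsv[...,1]<40)&(hsv[...,2]>110)).astype(np.uint8)
m=cv2.morphologyEx(m,cv2.MORPH_CLOSE,np.ones((5,5)))
n,l,st,ce=cv2.connectedComponentsWithStats(m); k=1+st[1:,4].argmax()
P=(np.argwhere(l==k)[:,::-1]+[x0,y0])
W=np.array([onz(c,q,.012) for q in P])[:,:2]
r=cv2.minAreaRect((W*1000).astype(np.float32)); print(st[k],r); print(cv2.boxPoints(r))
# 4 plate holes: dark blobs
d=((s.max(2)<80)).astype(np.uint8); n,l,st,ce=cv2.connectedComponentsWithStats(d)
for i in range(1,n):
    if 3<=st[i,4]<200: print(st[i,4],ce[i]+[x0,y0],onz(c,ce[i]+[x0,y0],.012).round(4),onz(c,ce[i]+[x0,y0],.032).round(4))
E
```

```text
[  13   14   61   40 2258] ((444.9388122558594, -237.5277862548828), (45.897560119628906, 71.25028991699219), 22.4915714263916)
[[ 410.1073  -213.39145]
 [ 437.36395 -279.22214]
 [ 479.77032 -261.66412]
 [ 452.51367 -195.83344]]
8 [314.875 130.875] [ 0.4485 -0.2067  0.012 ] [ 0.4492 -0.2069  0.032 ]
7 [360.28571429 131.        ] [ 0.4689 -0.2564  0.012 ] [ 0.4684 -0.2537  0.032 ]
76 [338.5        145.31578947] [ 0.4438 -0.2393  0.012 ] [ 0.4447 -0.2375  0.032 ]
7 [315.         156.71428571] [ 0.4204 -0.2184  0.012 ] [ 0.4227 -0.2178  0.032 ]
5 [359.2 156.6] [ 0.441  -0.2678  0.012 ] [ 0.4421 -0.2644  0.032 ]
```

```bash
python3 -c "
from h import *
delta([.4448,-.2375,.037],np.radians(22.5))"
```

```text
tool shift [0.0526 0.0197 0.1625] rotvec [ 0.     0.    -0.001]
```

>>> shift_gripper:
  moves: {"segments": [[0.027, 0.01, 0.03, 0, 0, 0], [0.0256, 0.0097, 0.03, 0, 0, 0], [0, 0, 0.03, 0, 0, 0], [0, 0, 0.03, 0, 0, 0], [0, 0, 0.02, 0, 0, 0], [0, 0, 0.0125, 0, 0, 0], [0, 0, 0.01, 0, 0, 0], [0, 0, 0, 0, 0, 0], [0, 0, 0, 0, 0, 0], [0, 0, 0, 0, 0, 0]]}
  jaw: 0.05
  grip_n: 25

```text
time_s: 2.2
ee_pos: [0.4456, -0.2371, 0.0379]
eef_rot: [3.14, -0.001, 0.393]
force: [-0.1, -0.1, -0.6]
grip_width: 0.0502
grip_force: 0.0
```

```bash
python3 -c "
from h import *
delta([.4448,-.2375,.037],np.radians(22.5))"
```

```text
tool shift [-0.0009  0.0001  0.0009] rotvec [ 0.001 -0.001 -0.   ]
```

>>> shift_gripper:
  moves: {"segments": [[0, 0, 0, 0, 0, 0], [0, 0, 0, 0, 0, 0], [0, 0, 0, 0, 0, 0], [0, 0, 0, 0, 0, 0], [0, 0, 0, 0, 0, 0], [0, 0, 0, 0, 0, 0]]}
  jaw: 0.0
  grip_n: 25

```text
time_s: 2.8
ee_pos: [0.4453, -0.2368, 0.0372]
eef_rot: [3.141, -0.0, 0.393]
force: [-1.0, 0.1, 4.5]
grip_width: 0.0273
grip_force: 25.0
```

>>> shift_gripper:
  moves: {"segments": [[0, 0, -0.03, 0, 0, 0], [0, 0, -0.04, 0, 0, 0], [0, 0, -0.04, 0, 0, 0], [0, 0, -0.02, 0, 0, 0], [0, 0, 0, 0, 0, 0]]}

```text
time_s: 3.3
ee_pos: [0.446, -0.2372, 0.1694]
eef_rot: [3.138, -0.003, 0.393]
force: [0.3, 0.2, -1.6]
grip_width: 0.0271
grip_force: 25.0
```

```bash
python3 -c "
from h import *
t=np.array([.5416,.1223]);th=np.radians(-96.53)
delta([.5416-.07,.1223,.165],th+np.pi)"
```

```text
tool shift [ 0.1613 -0.3224  0.0036] rotvec [ 0.005 -0.    -1.064]
```

>>> shift_gripper:
  moves: {"segments": [[0.02, -0.04, 0, 0, 0, 0], [0.02, -0.04, 0, 0, 0, 0], [0.02, -0.04, 0, 0, 0, 0], [0.02, -0.04, 0, 0, 0, 0], [0.02, -0.04, 0, 0, 0, 0], [0.02, -0.04, 0, 0, 0, 0], [0.02, -0.04, 0, 0, 0, 0], [0.02, -0.04, 0, 0, 0, 0], [0, 0, 0, 0, 0, -0.133], [0, 0, 0, 0, 0, -0.133]]}

```text
time_s: 4.3
ee_pos: [0.4697, 0.1214, 0.165]
eef_rot: [-3.14, 0.002, 0.666]
force: [-0.5, -0.4, -1.2]
grip_width: 0.0271
grip_force: 25.0
```

>>> shift_gripper:
  moves: {"segments": [[0, 0, 0, 0, 0, -0.133], [0, 0, 0, 0, 0, -0.133], [0, 0, 0, 0, 0, -0.133], [0, 0, 0, 0, 0, -0.133], [0, 0, 0, 0, 0, -0.133], [0, 0, 0, 0, 0, -0.133], [0, 0, 0, 0, 0, 0], [0, 0, 0, 0, 0, 0], [0, 0, 0, 0, 0, 0]]}

```text
time_s: 5.2
ee_pos: [0.4703, 0.1201, 0.1664]
eef_rot: [-3.141, 0.0, 1.454]
force: [-0.3, -0.0, -1.0]
grip_width: 0.0273
grip_force: 25.0
```

```bash
python3 - <<'E'
from h import *
c=ctrl.camera("wrist"); cv2.imwrite("pics/w2.png",c["pixels"])
t=np.array([.5416,.1223]);th=np.radians(-96.53)
delta([.5416,.1223,.165],th+np.pi)
Rm=np.array([[np.cos(th),-np.sin(th)],[np.sin(th),np.cos(th)]])
for x,y,z in ((-110,-52,12),(-110,52,12),(64,52,12),(64,-52,12),(-59.5,0,42),(-59.5,-90,84),(22.5,0,26)):
    print((x,y,z),proj(c,np.r_[t+Rm@[x/1e3,y/1e3],z/1e3]).round(1))
E
```

```text
tool shift [0.0104 0.0705 0.0015] rotvec [-0.001  0.    -0.002]
(-110, -52, 12) [338.4  78.9]
(-110, 52, 12) [440.4  78.4]
(64, 52, 12) [424.5 237. ]
(64, -52, 12) [336.5 237.3]
(-59.5, 0, 42) [393.5 130.3]
(-59.5, -90, 84) [296.7 132.1]
(22.5, 0, 26) [385.1 207. ]
```

View pics/w2.png

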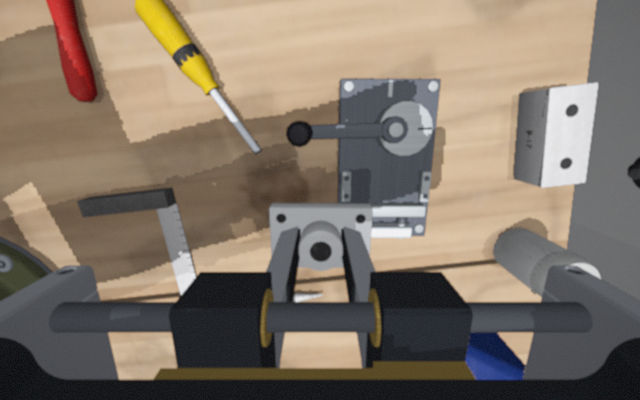

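The wrist view shows the jig upright, with corners near (340,79), (439,79) and (427,236), the pivot at (397,129) and the knob at (299,132). All are within 1–2 px of prediction. The flange is held level with its far edge at (270–372,205). I'll refine the edges next.

```bash
python3 - <<'E'
from h import *
c=ctrl.camera("wrist"); im=c["pixels"]; g=cv2.cvtColor(im,cv2.COLOR_BGR2GRAY).astype(float)
hsv=cv2.cvtColor(im,cv2.COLOR_BGR2HSV)
t=np.array([.5416,.1223]);th=np.radians(-96.53)
Rm=np.array([[np.cos(th),-np.sin(th)],[np.sin(th),np.cos(th)]])
J=lambda uv,z:((onz(c,uv,z)[:2]-t)@Rm*1e3).round(1)
# blueness (b-r): wood negative, jig >=0
b=im[...,0].astype(float)-im[...,2]
def cross(v,s): # first index where crosses -20 with subpixel
    for i in range(len(v)-1):
        if v[i]<-20<=v[i+1]: return s+i+(-20-v[i])/(v[i+1]-v[i])
for r in (90,100,110,150,160,170): 
    l=cross(b[r,325:360],325); R_=cross(b[r,425:455][::-1],0)
    print(r,l and J((l,r),.012),R_ is not None and J((454-R_,r),.012))
for u in (355,370,380,400,420): 
    l=cross(b[65:95,u],65); print(u,l and J((u,l),.012))
print("g row fence", g[190:245:1,385].astype(int).tolist(), J((385,205),.026),J((385,218),.026))
print("guides row 185", g[185,335:440].astype(int).tolist())
for u in (343,350.5,421,430): print(u,J((u,185),.021))
m=(hsv[...,2]<45)[115:150,280:320]; P=np.argwhere(m)[:,::-1]+[280,115]; (k,rad)=cv2.minEnclosingCircle(P.astype(np.float32)); print("knob",k,rad,J(k,.084))
# flange edges in hand
p,r=tool(); zt=p[2]-.025
T=lambda uv:(r.inv().apply(onz(c,uv,zt)-p)*1e3).round(1)
print("col",g[198:212,320].astype(int).tolist(),"row",g[215,262:278].astype(int).tolist(),g[215,364:380].astype(int).tolist())
print([T(q) for q in((270,205),(372,205),(270,225),(372,225),(280.5,218),(362,218))])
E
```

```text
90 [-99.4 -51. ] [-99.1  51.8]
100 [-89.6 -51.3] [-89.3  51.6]
110 [-79.7 -51.6] [-79.4  51.7]
150 [-38.2 -51.4] [-37.9  51.9]
160 [-27.3 -51.7] [-27.   51.9]
170 [-16.3 -52. ] [-15.9  51.7]
355 [-110.3  -35. ]
370 [-110.2  -19.7]
380 [-110.3   -9.5]
400 [-110.2   10.9]
420 [-110.3   31.3]
g row fence [80, 76, 79, 77, 79, 77, 76, 77, 77, 86, 107, 121, 113, 88, 86, 114, 173, 211, 225, 227, 227, 225, 223, 221, 218, 208, 184, 148, 126, 126, 124, 113, 92, 90, 96, 103, 119, 165, 211, 234, 241, 241, 241, 242, 242, 240, 232, 218, 202, 197, 199, 198, 197, 196, 193] [20.3 -0. ] [35.3  0.8]
guides row 185 [93, 88, 77, 61, 61, 72, 90, 103, 112, 113, 115, 114, 115, 118, 113, 102, 80, 63, 59, 63, 62, 60, 61, 60, 62, 63, 59, 62, 60, 60, 58, 62, 65, 59, 71, 76, 80, 81, 78, 79, 80, 79, 83, 79, 77, 78, 78, 77, 77, 78, 76, 79, 77, 77, 76, 78, 78, 79, 77, 78, 77, 80, 80, 78, 78, 77, 76, 77, 76, 78, 78, 77, 77, 77, 81, 76, 79, 78, 77, 77, 75, 73, 64, 62, 65, 80, 111, 131, 144, 144, 143, 147, 144, 144, 137, 127, 121, 123, 122, 121, 123, 126, 139, 157, 169]
343 [ -1.2 -46. ]
350.5 [ -1.2 -37.8]
421 [-0.9 39.2]
430 [-0.9 49. ]
knob (299.2368469238281, 133.23684692382812) 12.439702987670898 [-58.6 -87.9]
col [85, 87, 89, 87, 91, 99, 111, 117, 125, 137, 151, 159, 163, 161] row [85, 84, 84, 80, 77, 74, 88, 122, 156, 162, 163, 161, 163, 158, 140, 107] [127, 148, 161, 161, 160, 161, 160, 164, 177, 195, 208, 210, 209, 210, 210, 209]
[array([ 24. , -33.9,  25. ]), array([23.9, 34.4, 25. ]), array([  9.8, -34.6,  25. ]), array([ 9.7, 35.1, 25. ]), array([ 14.8, -27.2,  25. ]), array([14.7, 28. , 25. ])]
```

```bash
python3 -c "
from h import *
t=np.array([.5416,.1223]);th=np.radians(-96.5)
Rm=np.array([[np.cos(th),-np.sin(th)],[np.sin(th),np.cos(th)]])
P=t+Rm@[-.0038,.0001];print(P)
delta([*P,.085],th+np.pi)"
```

```text
[0.54212953 0.12606425]
tool shift [0.0142 0.0706 0.0816] rotvec [-0.     0.    -0.002]
```

>>> shift_gripper:
  moves: {"segments": [[0.0036, 0.0176, 0, 0, 0, 0], [0.0036, 0.0176, 0, 0, 0, 0], [0.0035, 0.0177, 0, 0, 0, 0], [0.0035, 0.0177, 0, 0, 0, -0.002], [0, 0, 0.027, 0, 0, 0], [0, 0, 0.027, 0, 0, 0], [0, 0, 0.027, 0, 0, 0], [0, 0, 0, 0, 0, 0], [0, 0, 0, 0, 0, 0], [0, 0, 0, 0, 0, 0]]}

```text
time_s: 6.3
ee_pos: [0.543, 0.1264, 0.0876]
eef_rot: [3.139, -0.001, 1.458]
force: [0.0, 0.2, -0.9]
grip_width: 0.0273
grip_force: 25.0
```

```bash
python3 - <<'E'
from h import *
c=ctrl.camera("wrist"); cv2.imwrite("pics/w3.png",c["pixels"])
delta([0.54213,.12606,.049],np.radians(83.5))
E
```

```text
tool shift [-0.0004 -0.0009  0.0386] rotvec [ 0.002 -0.001  0.001]
```

View pics/w3.png

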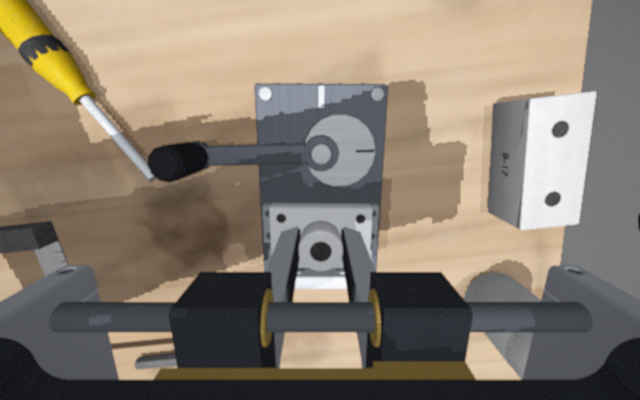

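The flange is centred over the nest, with equal margins to the guides at columns 268 and 378. I'll lower it.

>>> shift_gripper:
  moves: {"segments": [[0, -0.0008, 0.012, 0, 0, 0], [0, 0, 0.01, 0, 0, 0], [0, 0, 0.008, 0, 0, 0], [0, 0, 0.004, 0, 0, 0], [0, 0, 0.003, 0, 0, 0], [0, 0, 0.002, 0, 0, 0], [0, 0, 0, 0, 0, 0], [0, 0, 0, 0, 0, 0]]}

```text
time_s: 7.15
ee_pos: [0.5414, 0.1265, 0.0485]
eef_rot: [-3.142, -0.0, 1.459]
force: [-11.0, -1.1, 20.3]
grip_width: 0.0272
grip_force: 25.0
```

```bash
python3 -c "
from h import *
delta([0.54213,.12606,.049],np.radians(83.5))"
```

```text
tool shift [-0.0004  0.0008 -0.0005] rotvec [-0.    -0.     0.002]
```

>>> shift_gripper:
  moves: {"segments": [[0, -0.0005, -0.0012, 0, 0, 0], [0, 0, 0, 0, 0, 0], [0, 0, 0, 0, 0, 0]]}

```text
time_s: 7.45
ee_pos: [0.5412, 0.1264, 0.0485]
eef_rot: [3.141, -0.0, 1.459]
force: [-2.2, 0.8, 6.6]
grip_width: 0.027
grip_force: 25.0
```

>>> shift_gripper:
  moves: {"segments": [[0, 0, 0, 0, 0, 0], [0, 0, 0, 0, 0, 0], [0, 0, 0, 0, 0, 0], [0, 0, 0, 0, 0, 0], [0, 0, -0.02, 0, 0, 0], [0, 0, -0.04, 0, 0, 0], [0, 0, -0.04, 0, 0, 0], [0, 0, 0, 0, 0, 0], [0, 0, 0, 0, 0, 0]]}
  jaw: 0.05

```text
time_s: 8.35
ee_pos: [0.541, 0.1264, 0.1484]
eef_rot: [3.141, -0.0, 1.459]
force: [-0.5, 0.5, -1.1]
grip_width: 0.0501
grip_force: 0.0
```

```bash
python3 - <<'E'
from h import *
c=ctrl.camera("wrist"); cv2.imwrite("pics/w4.png",c["pixels"])
E
```

```text
(no output)
```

View pics/w4.png

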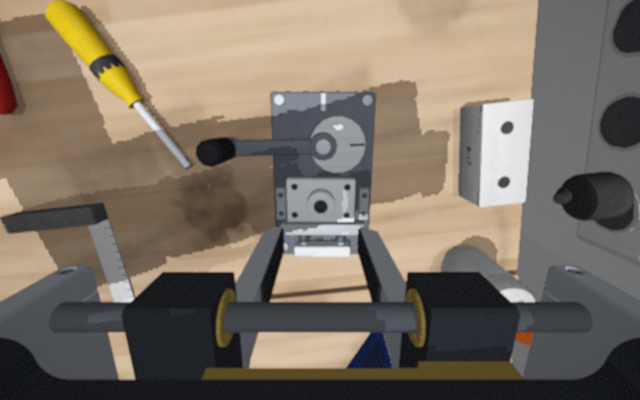

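The flange sits flat in the nest, with its boss at (320,200), between the guides at columns 280 and 363 and clear of the fence and eccentric. I'll go to the knob now.

```bash
cat >> h.py <<'E'
t=np.array([.5416,.1223]);th=np.radians(-96.4)
Rm=np.array([[np.cos(th),-np.sin(th)],[np.sin(th),np.cos(th)]])
W=lambda x,y:t+Rm@np.array([x,y])
Jp=lambda P:(np.asarray(P)[:2]-t)@Rm
E
python3 - <<'E'
from h import *
P=W(-.0575,-.0895); print(P); delta([*P,.071],np.radians(83.6))
c=ctrl.camera("wrist"); im=c["pixels"]; hsv=cv2.cvtColor(im,cv2.COLOR_BGR2HSV)
print("pivot pred",proj(c,[*W(-.0595,0),.045]),"knob top pred",proj(c,[*P,.084]),"knob foot pred",proj(c,[*P,.043]),"flange hole",Jp(onz(c,(320.5,206),.044)))
s=(hsv[...,2]<45)[130:175,190:240]; q=np.argwhere(s)[:,::-1]+[190,130]; print(q.min(0),q.max(0))
E
```

```text
[0.45906723 0.18941812]
tool shift [ 0.0536 -0.088   0.0764] rotvec [-0.001  0.    -0.   ]
pivot pred [322.20862016 147.3646522 ] knob top pred [206.75766986 154.3189531 ] knob foot pred [224.19611197 149.49390498] flange hole [-0.00393503 -0.00159361]
[197 138] [235 165]
```

>>> shift_gripper:
  moves: {"segments": [[0.014, -0.022, 0, 0, 0, 0], [0.014, -0.022, 0, 0, 0, 0], [0.013, -0.021, 0, 0, 0, 0], [0.0133, -0.0215, 0, 0, 0, 0], [0, 0, 0.02, 0, 0, 0], [0, 0, 0.02, 0, 0, 0], [0, 0, 0.02, 0, 0, 0], [0, 0, 0.0165, 0, 0, 0], [0, 0, 0, 0, 0, 0], [0, 0, 0, 0, 0, 0]]}
  jaw: 0.05
  grip_n: 40

```text
time_s: 9.45
ee_pos: [0.4608, 0.1899, 0.0712]
eef_rot: [-3.14, 0.001, 1.459]
force: [-0.3, -0.3, 0.8]
grip_width: 0.0497
grip_force: 0.0
```

>>> shift_gripper:
  moves: {"segments": [[0, 0, 0, 0, 0, 0], [0, 0, 0, 0, 0, 0], [0, 0, 0, 0, 0, 0], [0, 0, 0, 0, 0, 0], [0, 0, 0, 0, 0, 0]]}
  jaw: 0.0
  grip_n: 40

```text
time_s: 9.95
ee_pos: [0.4602, 0.1901, 0.0719]
eef_rot: [-3.14, 0.0, 1.459]
force: [-9.3, -0.7, 7.5]
grip_width: 0.0216
grip_force: 40.0
```

```bash
python3 - <<'E'
from h import *
p,_=tool(); print("jig",Jp(p),p)
c=ctrl.camera("wrist"); cv2.imwrite("pics/w5.png",c["pixels"])
E
```

```text
jig [-0.05835147 -0.0884554 ] [0.46020023 0.19014785 0.07193221]
```

View pics/w5.png

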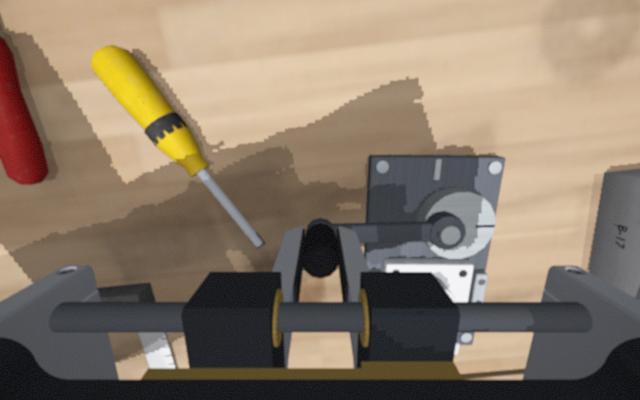

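The knob is gripped: width 21.6 mm, at (321,250) between the pads. I'll start the arc with a small radial correction.

>>> shift_gripper:
  moves: {"segments": [[0.009, -0.0008, 0, 0, 0, 0], [0.0089, 0.0011, 0, 0, 0, 0], [0.0088, 0.002, 0, 0, 0, 0], [0.0085, 0.0028, 0, 0, 0, 0], [0.0082, 0.0037, 0, 0, 0, 0], [0, 0, 0, 0, 0, 0], [0, 0, 0, 0, 0, 0]]}

```text
time_s: 10.7
ee_pos: [0.475, 0.2326, 0.0719]
eef_rot: [3.141, -0.0, 1.459]
force: [-1.7, -2.1, 5.8]
grip_width: 0.0215
grip_force: 40.0
```

```bash
python3 - <<'E'
from h import *
p,_=tool(); d=Jp(p)-[-.0595,0]; print("jig",Jp(p),"r",np.hypot(*d),"v",1.6-np.arctan2(-d[1],-d[0])); o=ctrl.get_obs(); print((np.array(o["force"])[:2]@Rm).round(1),o["moment"])
E
```

```text
jig [-0.10215809 -0.0784588 ] r 0.08930563024411942 v 0.5271975675300093
[ 2.2 -1.4] [-0.40063763  0.15239392  0.03928381]
```

>>> shift_gripper:
  moves: {"segments": [[0.0078, 0.0045, 0, 0, 0, 0], [0.0073, 0.0052, 0, 0, 0, 0], [0.0068, 0.0059, 0, 0, 0, 0], [0.0061, 0.0066, 0, 0, 0, 0], [0.0054, 0.0072, 0, 0, 0, 0], [0.0047, 0.0077, 0, 0, 0, 0], [0, 0, 0, 0, 0, 0], [0, 0, 0, 0, 0, 0]]}

```text
time_s: 11.5
ee_pos: [0.5161, 0.2659, 0.0719]
eef_rot: [3.141, 0.0, 1.459]
force: [-2.6, -3.4, 7.1]
grip_width: 0.0214
grip_force: 40.0
```

```bash
cat > st.py <<'E'
from h import *
p,_=tool(); d=Jp(p)-[-.0595,0]; print("jig",Jp(p),"r",np.hypot(*d),"v",1.6-np.arctan2(-d[1],-d[0])); o=ctrl.get_obs(); print((np.array(o["force"])[:2]@Rm).round(1),np.round(o["moment"],2))
E
python3 st.py
```

```text
jig [-0.13989732 -0.04132963] r 0.09039838435281786 v 1.125162043922595
[ 3.7 -2.2] [-0.7   0.23 -0.03]
```

>>> shift_gripper:
  moves: {"segments": [[0.0036, 0.0078, 0, 0, 0, 0], [0.0028, 0.0081, 0, 0, 0, 0], [0.002, 0.0083, 0, 0, 0, 0], [0.0012, 0.0085, 0, 0, 0, 0], [0.0003, 0.0085, 0, 0, 0, 0], [0, 0, 0, 0, 0, 0], [0, 0, 0, 0, 0, 0], [0, 0, 0, 0, 0, 0]]}

```text
time_s: 12.3
ee_pos: [0.5579, 0.2719, 0.072]
eef_rot: [3.141, -0.001, 1.459]
force: [-2.4, 2.0, 4.9]
grip_width: 0.0216
grip_force: 40.0
```

```bash
python3 st.py; python3 - <<'E'
from h import *
c=ctrl.camera("wrist"); cv2.imwrite("pics/w6.png",c["pixels"])
c=ctrl.camera("top"); a=cv2.resize(c["pixels"][155:225,190:290],None,fx=6,fy=6,interpolation=cv2.INTER_CUBIC); cv2.imwrite("pics/t6.png",a)
E
```

```text
jig [-0.15046002 -0.00050071] r 0.0909613968195202 v 1.5944953797558241
[-1.7 -2.6] [0.46 0.39 0.02]
```

View pics/w6.png

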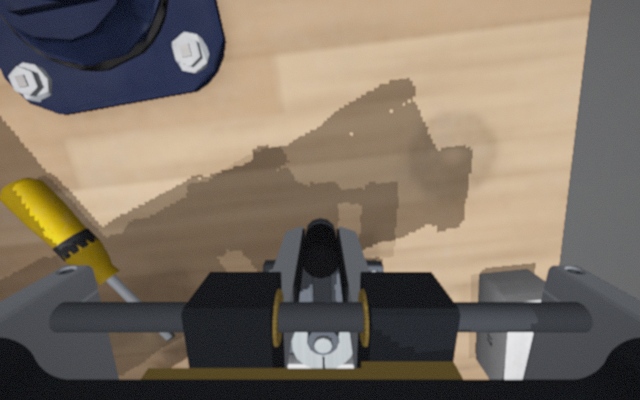

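The wrist view shows the knob held at (320,240), with the pivot at (323,345) and the lever running straight between them. I'll check from the scene camera.

```bash
python3 - <<'E'
from h import *
c=ctrl.camera("wrist"); p,_=tool()
for z in(.042,.048): print("pivot jig",Jp(onz(c,(323,345),z)),"tcp",Jp(p))
t6=cv2.imread("pics/t6.png"); s=ctrl.camera("scene"); cr=cv2.resize(s["pixels"][215:315,185:315],None,fx=5,fy=5,interpolation=cv2.INTER_CUBIC)
cv2.imwrite("pics/s6.png",cr)
E
```

```text
pivot jig [-0.05695615  0.00135688] tcp [-0.1504664  -0.00053751]
pivot jig [-0.06241877  0.00129343] tcp [-0.1504664  -0.00053751]
```

View pics/s6.png

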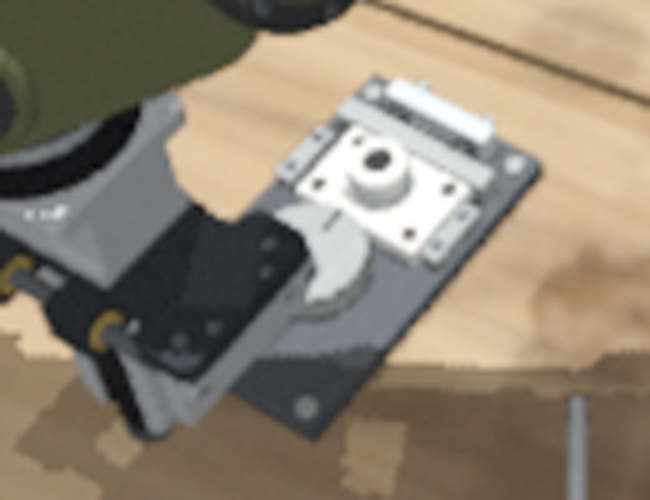

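The scene view shows the flange seated against the pushed-back fence, with the disc's highest-lift mark pointing at the flange. The measured pivot sits 1–2 mm to +y, so I'll nudge the knob slightly and settle.

>>> shift_gripper:
  moves: {"segments": [[0, 0.0012, 0, 0, 0, 0], [0, 0, 0, 0, 0, 0], [0, 0, 0, 0, 0, 0], [0, 0, 0, 0, 0, 0], [0, 0, 0, 0, 0, 0]]}

```text
time_s: 13.0
ee_pos: [0.5586, 0.2718, 0.0719]
eef_rot: [-3.141, -0.001, 1.459]
force: [-6.4, 3.0, 8.2]
grip_width: 0.0213
grip_force: 40.0
```

```bash
python3 st.py; python3 - <<'E'
from h import *
c=ctrl.camera("wrist"); im=c["pixels"]
g=cv2.cvtColor(im,cv2.COLOR_BGR2GRAY)[325:365,300:348]
_,m=cv2.threshold(g,0,255,cv2.THRESH_OTSU)
h=cv2.HoughCircles(cv2.resize(g,None,fx=4,fy=4,interpolation=cv2.INTER_CUBIC),cv2.HOUGH_GRADIENT,1,100,param1=80,param2=15,minRadius=18,maxRadius=50)
for x,y,r in h[0]: uv=(300+x/4,325+y/4); print(uv,r/4,Jp(onz(c,uv,.045)))
s=ctrl.camera("scene"); cr=s["pixels"]; cv2.imwrite("pics/w7.png",cv2.resize(im[215:370,240:400],None,fx=3.5,fy=3.5,interpolation=cv2.INTER_CUBIC))
E
```

```text
jig [-0.15050514  0.00024931] r 0.09100548026897619 v 1.6027395213132434
[-2.3 -6.7] [ 0.47  0.98 -0.  ]
(np.float32(321.875), np.float32(346.625)) 8.6 [-0.05819374  0.00119911]
```

View pics/w7.png

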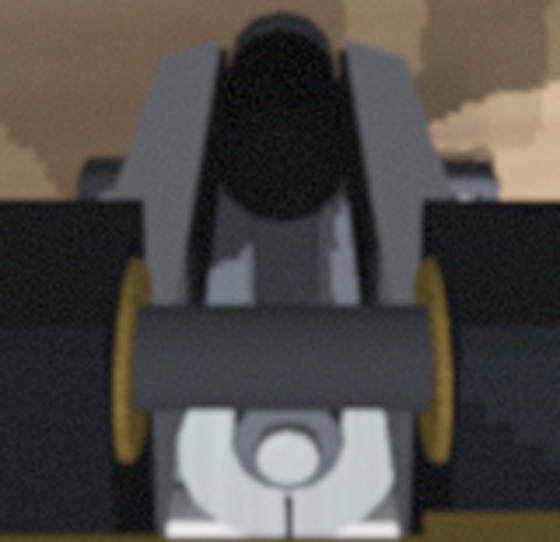

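The lever, pivot (287,457) and disc mark (289,515) are in line, and the force at the knob is 6.7 N, as expected at highest lift.

```bash
python3 -c "
from station import ctrl
print(ctrl.hand_in())"
```

```text
the job is handed in; nothing more can be done
None
```

The job is handed in at about 13 s: the flange is clamped flat in the nest, boss up, and the gripper is still holding the knob at a lever angle I measured as about 1.60 rad (highest lift); the punch, screwdriver and cutters were never touched.

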